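Swivel the cover off an injection port

ROBOT

A 7-joint arm with a two-finger parallel gripper is mounted at the origin on the work surface. World frame = base frame: x ahead of the robot, y to its left, z up, the work surface at z = 0. Lengths are in m, angles in rad, forces in N, time in s.
With the tool pointing down it reaches from about 0.375 to 0.925 m from the base axis. Payload 3.1 kg.
Tool frame: the origin (TCP) lies midway between the tips of the shut fingers; the grasp point (between the pads) lies 19 mm behind it; z points along the fingers, y is the direction in which the jaws open and shut (so a half turn about z gives the same grasp; the last joint's range is limited). The gripper opens to 85 mm and grips with 20 to 120 N. Pads are 22 mm wide; open, the fingers measure 114 mm over their backs; the gripper's body (76 mm by 85 mm) begins 54 mm behind the grasp point. The pads swing forward as they close: fully open they stand 13 mm farther back than shut.
Start: joints at [-1.294, 0.383, 0.044, 1.598, -0.018, 1.161, -0.05], TCP at [0.238, 0.605, 0.231] pointing down, gripper open.
Joint ranges: [-2.61, 2.61], [-0.41, 2.15], [-1.48, 1.57], [0, 2.5], [-1.57, 4.71], [0.05, 1.97], [-2.85, 2.85]. Speed limits (rad/s): [2.79, 2.79, 3.14, 3.14, 3.14, 3.14, 3.14].

INTERFACE

Orientations are given as a rotation vector (axis times angle).
In Python, from bench import bot gives the robot as it stands.
- The arm moves only by the shell command python3 -m crank 'ROWS' [FORCE]. ROWS is JSON, a list of rows, each a list of 7 numbers: the turn, a rotation vector about the tool's x, y, z in rad, then the shift along the tool's x, y, z in cm, then the finger opening in cm, from 0 to 8.54. In form: [[wx, wy, wz, tx, ty, tz, grip], ...]. A call has exactly 8 rows; each row is the pose to reach, as a shift and turn from the pose commanded when the call began, along the tool's axes at that moment; what a row does not reach only later rows make up. A row lasts 1/8 s, in which the tool goes at most 62.5 mm and 10.7 degrees, less where a joint would pass 70% of its speed; a pose out of reach is approached as far as the arm can. A call with a gripper value outside its range is refused whole. The fingers move at their own pace and stop on an object; FORCE is the grip in N (left out, the last holds). Time passes only in rows, so rows that repeat a pose let the fingers close, or fill a call up. It gives the time, the measured TCP pose, the force and the opening at its end, in the units of the state.
- bot.read_state(): the state, without advancing time (a new reading comes with each control period).
- bot.snapshot(name): name is "side" or "top"; returns the picture (384x512x3 uint8, blue, green, red); there is no depth.
- bot.calibration(name): a dict with "mtx" (3x3 intrinsics, pixels), "extrinsics" (4x4, takes a point from world to camera coordinates). Camera axes: x right, y up, looking along -z (the intrinsics and any distortion apply to the point x, -y, -z); pixel columns grow to the right and rows downward; lengths in m; the calibration is good to about 2 mm. A picture is of the moment at which its call begins. calibration takes no time and is no camera call.
- bot.hand_in(): hands the job in, once; it reports no verdict.
Trained networks look in the newest picture that a camera, given by its name, has taken for a name from the list of things; names that differ only in an ending like _2 or _b are one class to them, and where a whole thing is asked for, a point or a joint stands for the part that bears it (a point fixed in the world has none). Each returns a list of dicts, best first, with "confidence" (0 to 1); they miss things now and then, are a little off and sometimes report something else, mostly with a low value. They report only what shows in the picture. A call takes as long as a camera call. They do not tell look-alikes from the thing itself.
- bot.find_in(camera, query): "centre" ([x, y, z] in m, in world coordinates, good to about 4 mm: the middle of the surface that is visible of it).
The state is a dict: "time_s": time; "qpos": joint angles; "joint_vel": joint speeds; "effort": joint torques, N m; "eef_pos": TCP position; "ee_rot": TCP orientation; "force": force on the tool from outside, world axes, zero at the start; "moment": the same for the moment, N m; "opening": finger opening in m.
Only numpy, scipy, OpenCV 4.12 (cv2) and the standard library are available. Lean on these libraries where they do the work, as an engineer would, in place of code of your own. Each camera call takes 0.05 s, during which the arm holds its last target. There are 200 camera calls.

TASK

Open the injection port that lies under the flat metal cover with the blue knob: swivel that cover sideways around its pivot screw, anticlockwise as seen from above, by about a quarter turn, so that the port is completely uncovered, then let go. Leave the other cover, the one with the grey knob, where it is.

Things in the scene. Friction and masses are not known exactly. Their poses are not given: they have to be found in the camera images.
- blue_cover (a joint): Angle (rad) of the flat aluminium cover with the blue knob about its vertical pivot screw: 0 = shut over the port, grows as it swivels anticlockwise seen from above, stop at 1.8; starts at 0 to 0.2. It turns level with light friction (0.05 N m) and stays where it is left. A plate 5 mm thick, 42 mm wide, 120 mm long with round ends, its top 80 mm above the table.
- blue_knob (a point): Centre of the top face of the blue knob: an upright cylinder, 20 mm diameter, 36 mm tall, fixed on the cover near its free end; its top is 116 mm above the table, the cover plate 36 mm below this point. Its axis is 78 mm from the pivot axis. The point turns with the cover: x points from pivot to knob, z up.
- blue_pivot (a point): Top centre of the cover's dark pivot screw head (16 mm diameter), 84 mm above the table, on the vertical pivot axis; it stays put. Screw and port are on a fixed ivory box with a black deck (160 x 150 mm, 70 mm high, may stand turned). The port is a brass ring, 32 mm diameter, centre 50 mm from the pivot axis.
- grey_knob (a point): Centre of the top face of the grey knob on the second, otherwise identical cover, on a second identical box; this cover must stay where it is.
Things that resemble listed ones, but are neither listed nor needed, are in the scene too. Leave any turquoise look-alike of the part that bears blue_cover alone.

How it is judged:
By the outcome, as a careful person would: the job done as asked, in the order asked, and still so for the second after the job is handed in, with the robot touching nothing.
It also fails if it takes over 29 s, if anything falls off the work surface, if the arm or the gripper's body presses on something with over 40 N, if the wrist force passes 120 N, or if a joint passes its speed limit or range.

## Working session

There is one attempt and no reset: what is moved stays moved. The work goes in short steps, Python scripts to look and compute and a shell command to move; the robot and the scene stay as the last step left them, time stands still between calls to the robot, and variables do not carry over. Pictures are saved under pics/ and viewed, about 8 in all and at most 12, crops included, and the job is handed in when it is done.

```bash
mkdir -p pics; python3 - <<'E'
from bench import bot
import cv2,numpy as np
for c in("top","side"):
    cv2.imwrite(f"pics/{c}0.png",bot.snapshot(c))
    k=bot.calibration(c);M=np.array(k["mtx"]);X=np.array(k["extrinsics"])
    print(c,[x for x in k])
    for q in("blue_knob","blue_pivot","grey_knob","blue_cover"):
        for d in bot.find_in(c,q):
            p=X@np.r_[d["centre"],1];p=M@(p[:3]*[1,-1,-1]);print(q,np.round(d["centre"],3),round(d["confidence"],2),(p[:2]/p[2]).round())
s=bot.read_state();print(s["time_s"],s["eef_pos"],s["ee_rot"],s["opening"])
E
```

```text
top ['mtx', 'extrinsics']
blue_knob [ 0.291 -0.185  0.079] 0.97 [289. 254.]
blue_knob [ 0.4   -0.467  0.078] 0.87 [386. 220.]
blue_knob [ 0.551 -0.213  0.083] 0.6 [299. 168.]
blue_pivot [ 0.55  -0.216  0.078] 0.86 [300. 169.]
blue_pivot [ 0.405 -0.47   0.081] 0.65 [387. 218.]
blue_pivot [ 0.295 -0.186  0.078] 0.6 [289. 253.]
grey_knob [0.46  0.178 0.078] 0.92 [168. 193.]
blue_cover [ 0.398 -0.462  0.08 ] 0.97 [384. 220.]
blue_cover [ 0.287 -0.186  0.079] 0.86 [289. 256.]
blue_cover [ 0.551 -0.211  0.077] 0.81 [299. 168.]
side ['mtx', 'extrinsics']
blue_knob [ 0.4   -0.468  0.081] 0.78 [311. 326.]
blue_knob [ 0.288 -0.195  0.08 ] 0.65 [211. 256.]
blue_knob [ 0.549 -0.217  0.081] 0.63 [304. 219.]
blue_pivot [ 0.551 -0.22   0.084] 0.75 [305. 219.]
blue_pivot [ 0.287 -0.192  0.077] 0.72 [210. 256.]
blue_pivot [ 0.406 -0.464  0.08 ] 0.6 [312. 324.]
grey_knob [0.452 0.166 0.082] 0.65 [207. 144.]
blue_cover [ 0.399 -0.469  0.081] 0.89 [310. 327.]
blue_cover [ 0.551 -0.217  0.078] 0.58 [304. 220.]
blue_cover [ 0.288 -0.189  0.079] 0.55 [210. 255.]
0.5 [0.23791599 0.60487051 0.23122165] [-5.85161874e-01 -3.08656531e+00  1.49109064e-04] 0.08514255811572873
```

View pics/top0.png

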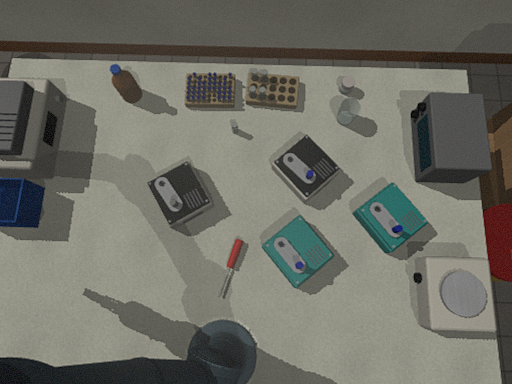

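View pics/side0.png

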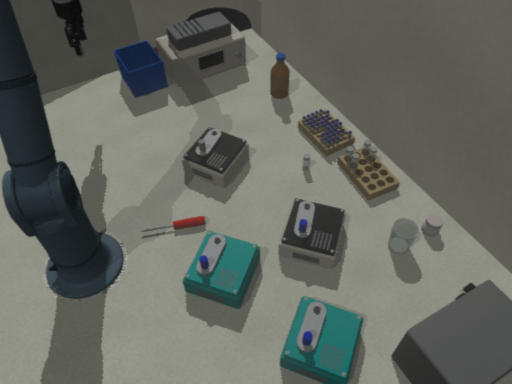

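Candidates: the blue-knob cover on the ivory box with black deck at top (299,168) / side (304,219). The turquoise look-alikes are at top (289,254) and (386,220), side (210,256) and (311,326). The grey-knob cover is at top (168,193). The first fits the description, so I'll check it in a crop and measure it.

```bash
cat > h.py <<'E'
from bench import bot
import cv2,numpy as np
def proj(c,p):
    k=bot.calibration(c);q=np.array(k["extrinsics"])@np.r_[p,1];q=np.array(k["mtx"])@(q[:3]*[1,-1,-1]);return q[:2]/q[2]
def ray(c,uv,z):
    k=bot.calibration(c);X=np.array(k["extrinsics"]);R,t=X[:3,:3],X[:3,3];o=-R.T@t
    d=R.T@(np.linalg.inv(np.array(k["mtx"]))@np.r_[uv,1]*[1,-1,-1]);return o+d*(z-o[2])/d[2]
E
python3 - <<'E'
from h import *
out=[]
for c,(u,v) in dict(top=(305,167),side=(310,222)).items():
    im=cv2.imread(f"pics/{c}0.png");h=40
    cr=im[v-h:v+h,u-h:u+h];hsv=cv2.cvtColor(cr,cv2.COLOR_BGR2HSV)
    m=cv2.inRange(hsv,(105,110,40),(130,255,255))
    n,l,s,ce=cv2.connectedComponentsWithStats(m)
    for i in range(1,n):
        if s[i,4]>8: print(c,"blue",s[i],ce[i]+[u-h,v-h],"at z.098:",ray(c,ce[i]+[u-h,v-h],.098))
    out.append(cv2.resize(cr,(400,400),interpolation=cv2.INTER_CUBIC))
cv2.imwrite("pics/crop.png",np.hstack(out))
E
```

```text
top blue [41 43  7  8 36] [309.55555556 173.27777778] at z.098: [ 0.5297255 -0.2416307  0.098    ]
side blue [30 37  7 13 48] [302.77083333 223.4375    ] at z.098: [ 0.53126171 -0.23581416  0.098     ]
```

View pics/crop.png

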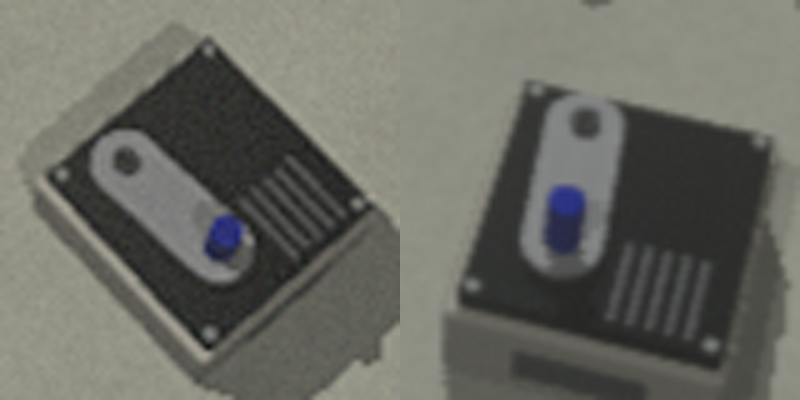

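Left half of the crop (top view) shows the cover with the blue knob on the ivory box with black deck: knob top near (228,225), i.e. px (310.6,172), and screw at (126,160), i.e. px (290.2,159). In the right half (side view) the knob top is at px (303.4,221) and the screw at px (307,206.6). The cover is shut, and the choice is confirmed.

```bash
cat >> h.py <<'E'
from scipy.spatial.transform import Rotation as Ro
def plan(P,ydeg):
    "shift (tool axes, cm) and turn to TCP position P with jaw direction ydeg (world)"
    s=bot.read_state();R=Ro.from_rotvec(s["ee_rot"]);sh=R.inv().apply(np.array(P)-s["eef_pos"])*100
    y=np.radians(ydeg);yv=np.r_[np.cos(y),np.sin(y),0];z=np.r_[0,0,-1.];T=Ro.from_matrix(np.c_[np.cross(yv,z),yv,z])
    return (R.inv()*T).as_rotvec().round(3),sh.round(2)
E
python3 - <<'E'
from h import *
off=-.4
K=[ray("top",np.r_[310.6,172]+off,.116),ray("side",np.r_[303.4,221]+off,.116)]
P=[ray("top",np.r_[290.2,159]+off,.084),ray("side",np.r_[307,206.6]+off,.084)]
print(K,P)
k=np.mean(K,0);p=np.mean(P,0);d=(k-p)[:2];print(k,p,np.linalg.norm(d),np.degrees(np.arctan2(d[1],d[0])))
E
```

```text
[array([ 0.52939439, -0.24110662,  0.116     ]), array([ 0.52842295, -0.23883569,  0.116     ])] [array([ 0.57868706, -0.18364802,  0.084     ]), array([ 0.57779057, -0.18582892,  0.084     ])]
[ 0.52890867 -0.23997116  0.116     ] [ 0.57823882 -0.18473847  0.084     ] 0.07405479756611244 -131.76910185246123
```

```bash
python3 - <<'E'
from h import *
print(plan([.528,-.241,.19],-42), plan([.528,-.241,.231],-42))
E
```

```text
(array([-0.   ,  0.   ,  1.929]), array([-57.96, -68.1 ,   4.13])) (array([-0.   ,  0.   ,  1.929]), array([-5.796e+01, -6.810e+01,  3.000e-02]))
```

```bash
python3 -m crank '[[0,0,0.12,-3.6,-4.25,0,8.5],[0,0,0.24,-7.2,-8.5,0,8.5],[0,0,0.36,-10.9,-12.8,0,8.5],[0,0,0.48,-14.5,-17,0,8.5],[0,0,0.6,-18.1,-21.3,0,8.5],[0,0,0.72,-21.7,-25.5,0,8.5],[0,0,0.84,-25.4,-29.8,0,8.5],[0,0,0.96,-29,-34,0,8.5]]' 30; python3 -c "
from h import *
print(plan([.528,-.241,.2],-42))"
```

```text
time_s: 1.5
eef_pos: [0.384, 0.1806, 0.2317]
ee_rot: [1.949, 2.464, 0.003]
force: [1.1, -0.1, 0.4]
opening: 0.0855
(array([ 0.001, -0.001,  0.965]), array([-44.34,   4.32,   3.14]))
```

```bash
python3 -m crank '[[0,0,0.13,-6,0.6,0.4,8.5],[0,0,0.26,-12,1.2,0.8,8.5],[0,0,0.39,-18,1.8,1.2,8.5],[0,0,0.52,-24,2.4,1.6,8.5],[0,0,0.65,-30,3,2,8.5],[0,0,0.78,-36,3.6,2.5,8.5],[0,0,0.9,-41,4.1,2.9,8.5],[0,0,0.965,-44.3,4.3,3.1,8.5]]'; python3 - <<'E'
from h import *
print(bot.read_state()["eef_pos"],plan([.528,-.241,.088],-42))
a=bot.snapshot("top")[110:230,230:390];b=bot.snapshot("side")[130:280,220:420]
cv2.imwrite("pics/p2.png",np.hstack([cv2.resize(a,(400,300)),cv2.resize(b,(400,300))]))
E
```

```text
time_s: 2.5
eef_pos: [0.5292, -0.2412, 0.2004]
ee_rot: [2.869, 1.277, -0.001]
force: [0.6, 0.2, 0.5]
opening: 0.085
[ 0.52918647 -0.24117752  0.20039482] (array([ 0.001,  0.001, -0.   ]), array([-0.05, -0.12, 11.24]))
```

View pics/p2.png

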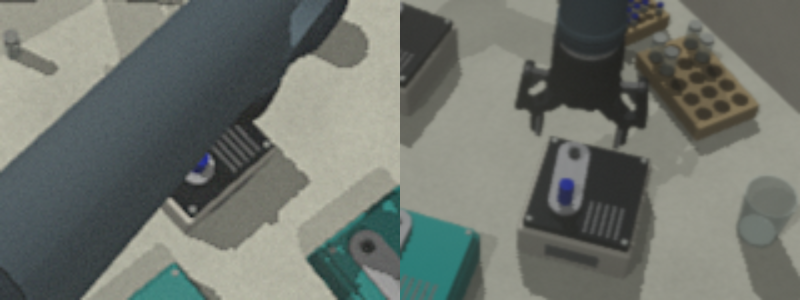

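The side view shows the open gripper above the cover, with the knob at crop (567,188) roughly beneath it. Nothing is in the way, so I'm descending.

```bash
python3 -m crank '[[0,0,0,0,-0.1,2,8.5],[0,0,0,0,-0.1,4,8.5],[0,0,0,0,-0.1,6,8.5],[0,0,0,0,-0.1,8,8.5],[0,0,0,0,-0.1,9.5,8.5],[0,0,0,0,-0.1,10.6,8.5],[0,0,0,0,-0.1,11.2,8.5],[0,0,0,0,-0.1,11.2,8.5]]'; python3 -m crank '[[0,0,0,0,0,0,7],[0,0,0,0,0,0,5.5],[0,0,0,0,0,0,4],[0,0,0,0,0,0,3],[0,0,0,0,0,0,2],[0,0,0,0,0,0,1],[0,0,0,0,0,0,1],[0,0,0,0,0,0,1]]' 30;  python3 - <<'E'
from h import *
a=bot.snapshot("top")[110:230,230:390];b=bot.snapshot("side")[150:270,240:400]
cv2.imwrite("pics/p3.png",np.hstack([cv2.resize(a,(400,300)),cv2.resize(b,(400,300))]))
E
```

```text
time_s: 3.6
eef_pos: [0.528, -0.2378, 0.0881]
ee_rot: [-2.867, -1.283, 0.0]
force: [-0.1, -0.4, 0.2]
opening: 0.0848
time_s: 4.6
eef_pos: [0.5282, -0.2378, 0.0885]
ee_rot: [2.867, 1.284, 0.0]
force: [-0.2, -0.3, 1.6]
opening: 0.019
```

View pics/p3.png

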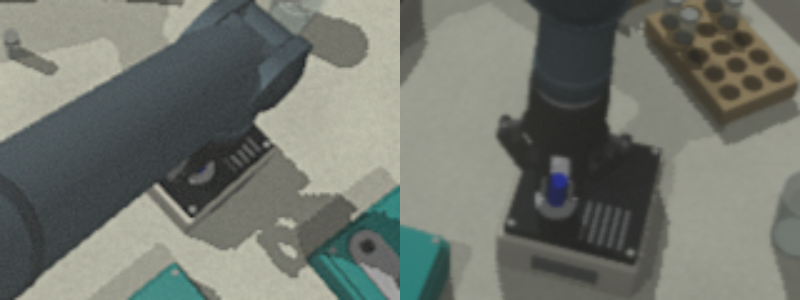

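Top view: the arm hides the cover. Side view: the fingers are on the knob at crop (558,188), opening 19 mm. That fits a grip on the 20 mm knob. Next I work out the arc.

```bash
python3 - <<'E'
from h import *
s=bot.read_state();R=Ro.from_rotvec(s["ee_rot"]);p=R.inv().apply(np.r_[.5796,-.1833,s["eef_pos"][2]]-s["eef_pos"])*100
print(p)
for a in np.arange(1,9)*.75/8: print(round(-a,3),(p-Ro.from_rotvec([0,0,-a]).apply(p)).round(2))
E
```

```text
[7.48778568e+00 2.09630809e-01 6.64804880e-04]
-0.094 [0.01 0.7  0.  ]
-0.188 [0.09 1.4  0.  ]
-0.281 [0.24 2.09 0.  ]
-0.375 [0.44 2.76 0.  ]
-0.469 [0.71 3.41 0.  ]
-0.562 [1.04 4.03 0.  ]
-0.656 [1.43 4.61 0.  ]
-0.75 [1.87 5.16 0.  ]
```

```bash
python3 -m crank '[[0,0,-0.094,0.01,0.7,0,1],[0,0,-0.188,0.09,1.4,0,1],[0,0,-0.281,0.24,2.09,0,1],[0,0,-0.375,0.44,2.76,0,1],[0,0,-0.469,0.71,3.41,0,1],[0,0,-0.562,1.04,4.03,0,1],[0,0,-0.656,1.43,4.61,0,1],[0,0,-0.75,1.87,5.16,0,1]]'; python3 - <<'E'
from h import *
a=bot.snapshot("top")[110:230,230:390];b=bot.snapshot("side")[150:270,240:400]
cv2.imwrite("pics/p4.png",np.hstack([cv2.resize(a,(400,300)),cv2.resize(b,(400,300))]))
E
```

```text
time_s: 5.7
eef_pos: [0.5793, -0.2574, 0.0884]
ee_rot: [-2.194, -2.247, -0.001]
force: [-0.2, 1.7, 2.4]
opening: 0.0192
```

View pics/p4.png

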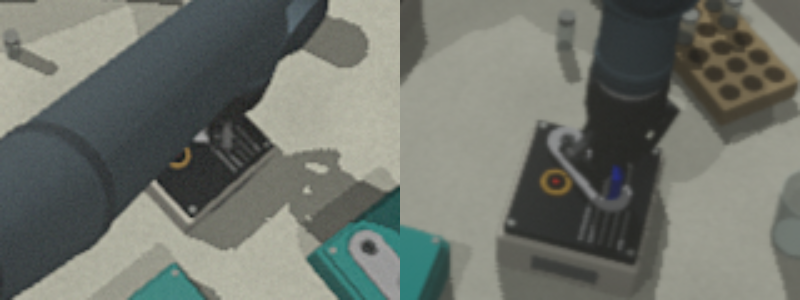

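The cover is turning with low force: the brass port shows at crop (180,158) in the top view and (556,182) in the side view. I'll run the same arc again, since the rows are relative to the tool.

```bash
python3 -m crank '[[0,0,-0.094,0.01,0.7,0,1],[0,0,-0.188,0.09,1.4,0,1],[0,0,-0.281,0.24,2.09,0,1],[0,0,-0.375,0.44,2.76,0,1],[0,0,-0.469,0.71,3.41,0,1],[0,0,-0.562,1.04,4.03,0,1],[0,0,-0.656,1.43,4.61,0,1],[0,0,-0.75,1.87,5.16,0,1]]'; python3 -m crank '[[0,0,0,0,0,0,1],[0,0,0,0,0,0,1],[0,0,0,0,0,0,2.5],[0,0,0,0,0,0,3.5],[0,0,0,0,0,0,5],[0,0,0,0,0,0,6],[0,0,0,0,0,0,6],[0,0,0,0,0,0,6]]'; python3 -m crank '[[0,0,0,0,0,-1,6],[0,0,0,0,0,-2.5,6],[0,0,0,0,0,-4,6],[0,0,0,0,0,-6,6],[0,0,0,0,0,-9,6],[0,0,0,0,0,-12,6],[0,0,0,0,0,-15,6],[0,0,0,0,0,-15,6]]'; python3 - <<'E'
from h import *
a=bot.snapshot("top")[110:230,230:390];b=bot.snapshot("side")[150:270,240:400]
cv2.imwrite("pics/p5.png",np.hstack([cv2.resize(a,(400,300)),cv2.resize(b,(400,300))]))
E
```

```text
time_s: 6.8
eef_pos: [0.6297, -0.2372, 0.0884]
ee_rot: [-1.221, -2.892, -0.002]
force: [-1.1, 2.4, 4.6]
opening: 0.019
time_s: 7.8
eef_pos: [0.6302, -0.2383, 0.0883]
ee_rot: [1.223, 2.894, -0.0]
force: [0.3, -0.8, 0.1]
opening: 0.0601
time_s: 8.8
eef_pos: [0.6324, -0.2396, 0.2434]
ee_rot: [1.22, 2.886, 0.001]
force: [0.2, -0.6, -0.3]
opening: 0.0601
```

View pics/p5.png

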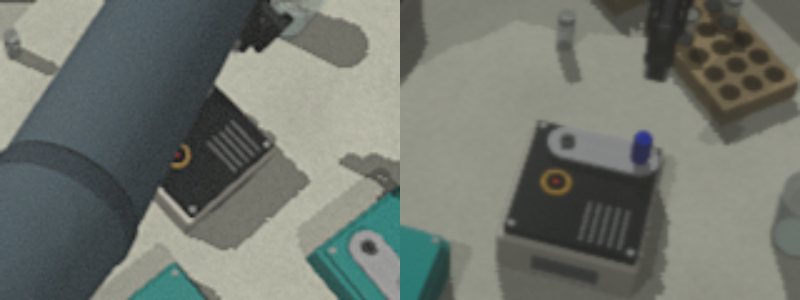

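The port at side crop (556,182) is fully clear, and the cover lies along the box's far edge with the knob at (643,140). The gripper is free and raised. One numeric check, then I hand in.

```bash
python3 - <<'E'
from h import *
k=ray("side",[336.8,204.4],.116);d=(k-[.5796,-.1833,0])[:2];print(k,np.linalg.norm(d),np.degrees(np.arctan2(d[1],d[0]))+131.8)
im=bot.snapshot("side");o=cv2.imread("pics/side0.png")
print("grey area diff",cv2.absdiff(im,o)[120:185,180:250].mean())
print([ (np.round(x["centre"],3),x["confidence"]) for x in bot.find_in("side","grey_knob")[:2]])
print(bot.read_state()["force"]); bot.hand_in()
E
```

```text
[ 0.63272933 -0.2395103   0.116     ] 0.07734548366684642 85.18594671229363
grey area diff 8.196263736263736
[(array([0.454, 0.166, 0.079]), 0.82)]
[-0.27422521 -0.01996325  0.1649971 ]
the job is handed in; nothing more can be done
```

I swivelled the blue-knob cover on the ivory box with the black deck about 85° anticlockwise, released it and raised the gripper clear. The job is handed in.

- **Port:** the last side view shows the brass port fully uncovered. The arm partly hid the cover in the last top view, so that check rests on the side view.
- **Cover angle:** the knob measured 77 mm from the pivot (expected 78 mm), about 85° from where it started.
- **Forces and time:** the wrist force was near zero at the end, and no reading at the end of a move exceeded about 6 N. The last move ended at 8.8 s of the 29 s allowed.
- **Other covers:** the network placed the grey knob within 3 mm of where it was at the start, and the arm never went near it low down. A picture comparison of that area showed a difference of about 8 grey levels. I put this down to image noise and the arm's moved shadow, but did not look at that crop. I did not approach the turquoise look-alikes.

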